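# Tip the check weight into the tray's open corner and set it on its seat

### The job

A flat brass check weight lies loose in the white tipping tray. Without touching the weight, raise the tray by its grip bar so that the weight slides by itself down into the open corner at the hinge, then lower the tray fully again. Pick the weight up there and set it down gently, flat and centred, between the four stops of the round blue seat; leave it there and do not disturb the other things on the bench.

Things in the scene. Friction and masses are not known exactly. Their poses are not given: they have to be found in the camera images.
- tray (a joint): tilt of the tray about its hinge, rad: 0 = lowered, level on its stand; grows as the grip bar is raised; hard stop at 0.75. Free-swinging (0.55 kg, about 3 N at the bar), it falls back when let go. The weight starts to slide on the polished floor at about 0.1 to 0.2 rad but may hang along a wall; 0.5 rad, at times 0.6, brings it all the way down.
- stand: fixed grey stand of the white tray; origin on the worktop under the tray's middle, x axis from hinge to grip bar. The tray is 130 mm square inside, a diagonal lying along x; walls 12 mm high, 4 mm thick; floor top 34 mm above the worktop when lowered. At the corner over the hinge (-x) the last 17 mm of both walls and the floor between are cut away: the open corner.
- tray_grip (a point): middle of the tray's grip bar: red sleeve, 12 mm diameter, 56 mm long, parallel to the hinge, 48 mm above the worktop when lowered. 30 mm free space between bar and tray corner, nothing beyond; a steel arm at each end, 34 mm from the middle. Can be pinched across from above (along the line hinge to bar) by upright fingers; it turns between them as it moves on its circle about the hinge.
- hinge_line (a point): middle of the tray's hinge axis, on the stand, 16 mm above the worktop; y axis along the hinge, x axis level from the hinge towards the grip bar, which is 216 mm away (horizontally, tray lowered).
- pocket (a point): where the weight's centre lies when fully in the open corner, touching both walls: on the tray (moves with it), 31 mm from the hinge axis towards the bar, 37 mm above the worktop when lowered; z axis normal to the tray floor, x axis towards the bar. There the weight's edge overhangs: pinch it from above along x, one finger outside the corner, the other inside the tray.
- weight_center (a point): centre (half-way up) of the flat round brass check weight, 50 mm in diameter, 6 mm thick, about 95 g; z axis is its flat face's normal. It starts in the tray, 45 mm or more from the pocket.
- weight: the brass check weight; origin at the centre of its underside (see weight_center)
- seat: fixed round blue seat, 104 mm diameter, plate top 8 mm above the worktop, with a pad of 36 mm diameter in the middle, its top 11 mm above the worktop; origin under its middle. Four grey stops, tops 20 mm above the worktop, stand at 45 degrees to its x and y axes, inner faces 28 mm from the centre; fingers pass between them along x or y in gaps 28 mm wide.
- seat_center (a point): where the weight's centre lies when seated: over the middle of the seat, 14 mm above the worktop; x and y axes as seat.
- bottle: bystander: reagent bottle with green cap, 42 mm in diameter, 99 mm tall, origin under its middle
- amber: bystander: amber reagent bottle with black cap, 50 mm in diameter, 98 mm tall, origin under its middle
- dish: bystander: small culture dish, 61 mm in diameter, 14 mm high, origin under its middle
- strip: bystander: clear strip of small reaction tubes, 19x54x14 mm, origin under its middle
Not all that is in view belongs to the job. Of the things shaped like the weight, the brass one is meant. There is more than one size of the seat; the job needs the smaller.

How it is judged:
By the outcome, as a careful person would: the job done as asked, in the order asked, and still so for the second after the job is handed in, with the robot touching nothing.
It also fails if it takes over 64 s, if anything falls off the work surface, if the arm or the gripper's body presses on something with over 40 N, if the wrist force passes 120 N, or if a joint passes its speed limit or range.

### The arm

A 6-joint arm with a two-finger parallel gripper is mounted at the origin on the work surface; the furniture and walls round the work are solid. World frame = base frame: x ahead of the robot, y to its left, z up, the work surface at z = 0. Lengths are in m, angles in rad, forces in N, time in s.
With the tool pointing down it reaches from about 0.2 to 0.875 m from the base axis. Payload 3.4 kg.
Tool frame: the origin (TCP) lies midway between the tips of the shut fingers; the grasp point (between the pads) lies 19 mm behind it; z points along the fingers, y is the direction in which the jaws open and shut (so a half turn about z gives the same grasp; the last joint's range is limited). The gripper opens to 94 mm and grips with 3 to 60 N. Pads are 16 mm wide; open, the fingers measure 119 mm over their backs; the gripper's body (75 mm by 177 mm) begins 78 mm behind the grasp point.
Start: joints at [1.208, 0.276, 1.505, -0, 1.361, -0.121], TCP at [0.138, 0.558, 0.205] pointing down, gripper open.
Joint ranges: [-2.89, 2.89], [-0.75, 2.08], [0.22, 2.7], [-1.18, 4.32], [0.11, 2.71], [-2.7, 2.7]. Speed limits (rad/s): [2.57, 2.57, 3.14, 3.14, 3.14, 3.14].

### API

Orientations are given as a 3x3 rotation matrix whose columns are the frame's x, y, z axes.
In Python, from plant import robot gives the robot as it stands.
- The arm moves only by the tool jog_arm, never from a script. Its argument "deltas" is a list of rows, each a list of 7 numbers: the turn, a rotation vector about the tool's x, y, z in degrees, then the shift along the tool's x, y, z in mm, then the finger opening in mm, from 0 to 94. In form: [[ax, ay, az, dx, dy, dz, grip], ...]. A call has 1 to 8 rows; each row shifts and turns the commanded pose from where the row before left it, along the tool's axes as they then stand; what a row does not reach is not made up. A row lasts 1/10 s, in which the tool goes at most 50 mm and 8.59 degrees, less where a joint would pass 70% of its speed; a pose out of reach is approached as far as the arm can. A call with a gripper value outside its range is refused whole. The fingers move at their own pace and stop on an object; "newtons" is the grip in N (left out, the last holds). Time passes only in rows, so rows that do not move let the fingers close. It gives the time, the measured TCP pose, the force and the opening at its end, in the units of the state.
- robot.sense(): the state, without advancing time (a new reading comes with each control period).
- robot.read_camera(name): name is "scene" or "top" or "wrist"; returns a dict with "frame" (384x512x3 uint8, red, green, blue), "K" (3x3 intrinsics, pixels), "position" and "attitude" of the camera in the world; the wrist camera has in their place "hand_eye" (4x4, takes a point from camera to tool coordinates, whose origin is the TCP and whose axes are the flange's). Camera axes: x right, y up, looking along -z (the intrinsics and any distortion apply to the point x, -y, -z); pixel columns grow to the right and rows downward; lengths in m; the calibration is good to about 2 mm. A picture is of the moment at which its call begins: read the wrist's pose just before it. There is no depth.
- robot.hand_in(): hands the job in, once; it reports no verdict.
The state is a dict: "time": time; "qpos": joint angles; "dq": joint speeds; "effort": joint torques, N m; "tcp_pos": TCP position; "ee_rot": TCP orientation; "contact_force": force on the tool from outside, world axes, zero at the start; "ft_torque": the same for the moment, N m; "width": finger opening in m.
Only numpy, scipy, OpenCV 4.12 (cv2) and the standard library are available. Lean on these libraries where they do the work, as an engineer would, in place of code of your own. Each camera call takes 0.05 s, during which the arm holds its last target. There are 200 camera calls.

## Working session

There is one attempt and no reset: what is moved stays moved. The work goes in short steps, Python scripts to look and compute and a tool call to move; the robot and the scene stay as the last step left them, time stands still between calls to the robot, and variables do not carry over. Pictures are saved under pics/ and viewed, about 8 in all and at most 12, crops included, and the job is handed in when it is done.

Besides the shell and the picture viewer there is one more tool, called after "Request:" in YAML: its name, and indented under it one key for each argument. jog_arm: Moves the arm, as the interface text tells. Its arguments: {"type":"object","properties":{"deltas":{"type":"array"},"newtons":{"type":"number"}},"required":["deltas"]}

```bash
mkdir -p pics; ls; cat > h.py <<'E'
import numpy as np, cv2
from plant import robot
def ray(c,u,v):
    K=np.array(c["K"]); d=np.array([(u-K[0,2])/K[0,0],-(v-K[1,2])/K[1,1],-1.0])
    R=np.array(c["attitude"]); return np.array(c["position"]),R@d
def onz(c,u,v,z):
    p,d=ray(c,u,v); return p+d*(z-p[2])/d[2]
def proj(c,P):
    q=np.array(c["attitude"]).T@(np.array(P)-np.array(c["position"])); K=np.array(c["K"])
    return K[0,0]*q[0]/-q[2]+K[0,2], K[1,1]*-q[1]/-q[2]+K[1,2]
def save(f,n): cv2.imwrite("pics/"+n,f[:,:,::-1])
E
python3 - <<'E'
from h import *
s=robot.sense(); print(s)
a=robot.read_camera("top"); b=robot.read_camera("scene")
np.save("top.npy",a,allow_pickle=True); np.save("scene.npy",b,allow_pickle=True)
for c in(a,b): print({k:v for k,v in c.items() if k!="frame"})
save(cv2.resize(a["frame"],(800,600)),"top.png"); save(cv2.resize(b["frame"],(800,600)),"scene.png")
E
```

```text
pics
{'time': 0.0, 'qpos': array([ 1.20797848e+00,  2.76591229e-01,  1.50610166e+00, -9.75669020e-06,
        1.36067594e+00, -1.20999246e-01]), 'dq': array([ 0.00061575, -0.00066109, -0.0026056 , -0.00198459,  0.00158596,
       -0.00091502]), 'effort': array([-4.27250008e-03, -4.04582906e+01, -2.37226725e+01,  6.94559561e-02,
        3.44309304e-02, -1.52224447e-04]), 'tcp_pos': array([0.1375062 , 0.55774944, 0.20461942]), 'ee_rot': array([[-9.70904507e-01,  2.39466180e-01, -6.21458607e-04],
       [ 2.39466899e-01,  9.70903103e-01, -1.66392593e-03],
       [ 2.04922104e-04, -1.76433195e-03, -9.99998423e-01]]), 'contact_force': array([ 0.02391412, -0.21579094,  0.78077879]), 'ft_torque': array([0.05359817, 0.0565395 , 0.02756844]), 'width': 0.09374721551857658}
{'K': array([[377.63214549,   0.        , 260.48405701],
       [  0.        , 377.63214549, 195.47844501],
       [  0.        ,   0.        ,   1.        ]]), 'position': array([ 0.32163224, -0.01787177,  1.23210387]), 'attitude': array([[-0.01106553,  0.98907192, -0.147018  ],
       [-0.99966885, -0.01435835, -0.02135498],
       [-0.02323254,  0.14673301,  0.98890327]])}
{'K': array([[486.34613303,   0.        , 250.59144821],
       [  0.        , 486.34613303, 194.41864793],
       [  0.        ,   0.        ,   1.        ]]), 'position': array([-0.45078275,  1.31565324,  1.06770592]), 'attitude': array([[-0.80118509,  0.31825877, -0.50676801],
       [-0.59831201, -0.41018931,  0.68830768],
       [ 0.01118914,  0.85466723,  0.51905561]])}
```

View pics/top.png

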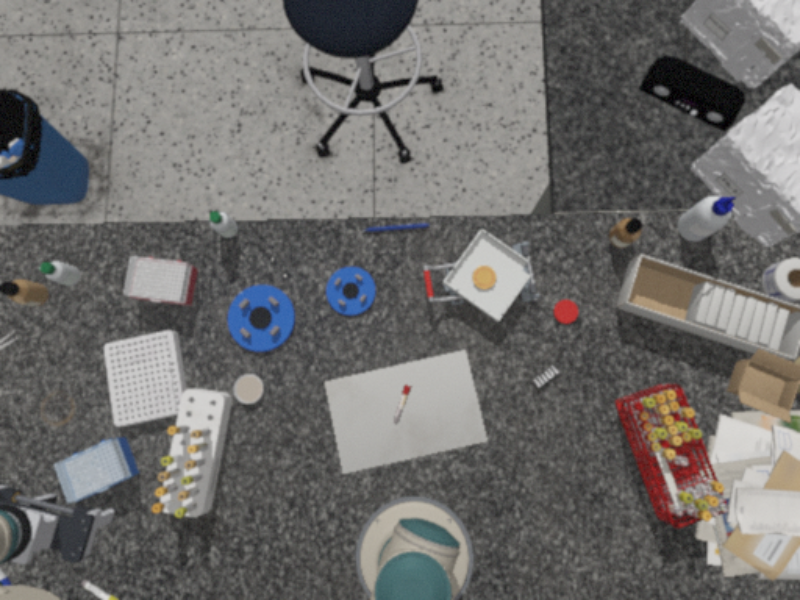

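View pics/scene.png

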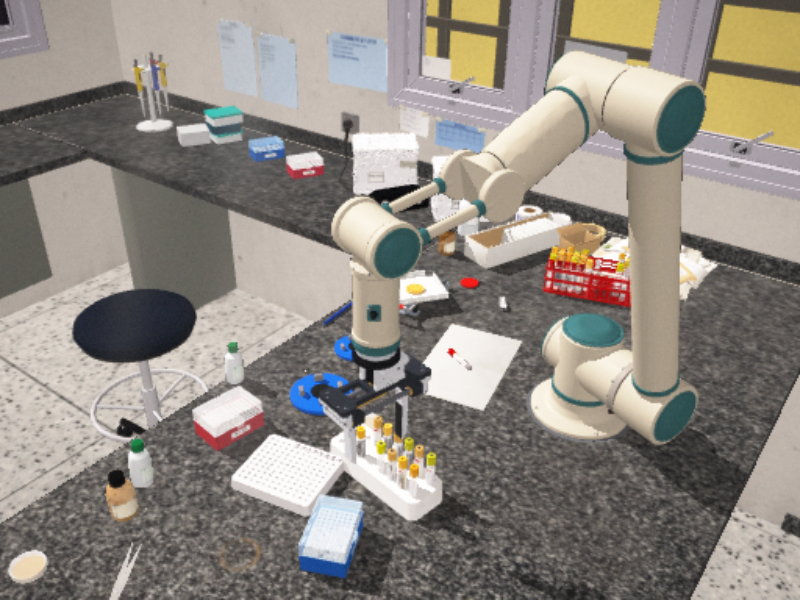

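The top view, in 800x600 pixels, shows:
- the white tray at (488,275)
- its red grip bar at (429,284)
- the hinge at about (528,268)
- the brass disc in the tray at (484,277)
- the small blue seat at (351,291) and the larger one at (262,318)

Lookalikes for the weight are the red disc (566,312) outside the tray and the pale dish (248,388). I choose the brass disc in the tray. For the seat I choose the smaller one, at (351,291).

```bash
cat >> h.py <<'E'
def comps(f,lo,hi,amin=20):
    h=cv2.cvtColor(f,cv2.COLOR_RGB2HSV); m=cv2.inRange(h,np.array(lo),np.array(hi))
    n,l,st,ce=cv2.connectedComponentsWithStats(m)
    return [(ce[i],st[i],(l==i)) for i in range(1,n) if st[i,4]>=amin]
E
python3 - <<'E'
from h import *
a=np.load("top.npy",allow_pickle=True).item(); f=a["frame"]
def show(name,lo,hi,z,amin,box):
    for c,s,m in comps(f,lo,hi,amin):
        if box[0]<c[0]<box[1] and box[2]<c[1]<box[3]:
            r=cv2.minAreaRect(np.argwhere(m)[:,::-1].astype(np.float32))
            B=cv2.boxPoints(r); P=np.array([onz(a,*p,z)[:2] for p in B])
            print(name,c.round(1),s[4],onz(a,*c,z).round(4),"sides",np.linalg.norm(P[1]-P[0]).round(3),np.linalg.norm(P[2]-P[1]).round(3),"dir",(P[1]-P[0]).round(3),(P[2]-P[1]).round(3))
show("red",(0,120,80),(8,255,255),.052,10,(260,380,150,215))
show("red2",(172,120,80),(180,255,255),.052,10,(260,380,150,215))
show("brass",(10,70,80),(30,255,255),.040,30,(260,345,140,210))
show("seat",(100,120,60),(125,255,255),.008,100,(140,250,150,230))
show("pad",(0,0,0),(180,255,60),.011,20,(215,235,178,194))
show("tray",(0,0,150),(180,60,255),.046,200,(280,345,140,210))
# stops
x=cv2.resize(f[140:215,195:365],(0,0),fx=4.7,fy=4.7,interpolation=cv2.INTER_CUBIC); save(x,"crop1.png")
E
```

```text
red [273.8 181.3] 63 [ 0.542  -0.0353  0.052 ] sides 0.012 0.053 dir [ 0.002 -0.012] [-0.052 -0.008]
red [361.7 199.2] 194 [ 0.4808 -0.3096  0.052 ] sides 0.047 0.047 dir [-0.001 -0.047] [-0.047  0.003]
brass [309.5 177.2] 172 [ 0.5558 -0.1499  0.04  ] sides 0.042 0.046 dir [-0.001 -0.042] [-0.046  0.001]
seat [224.2 186. ] 647 [0.537 0.128 0.008] sides 0.1 0.1 dir [-0.002 -0.1  ] [-0.1  0. ]
seat [167.1 203.5] 1193 [0.4815 0.3159 0.008 ] sides 0.14 0.139 dir [-0.002 -0.14 ] [-0.139 -0.002]
pad [224.  185.6] 58 [0.5379 0.1282 0.011 ] sides 0.026 0.023 dir [-0.    -0.026] [-0.023 -0.   ]
tray [312.3 177.1] 1477 [ 0.5547 -0.1583  0.046 ] sides 0.137 0.166 dir [ 0.106 -0.086] [-0.109 -0.126]
```

View pics/crop1.png

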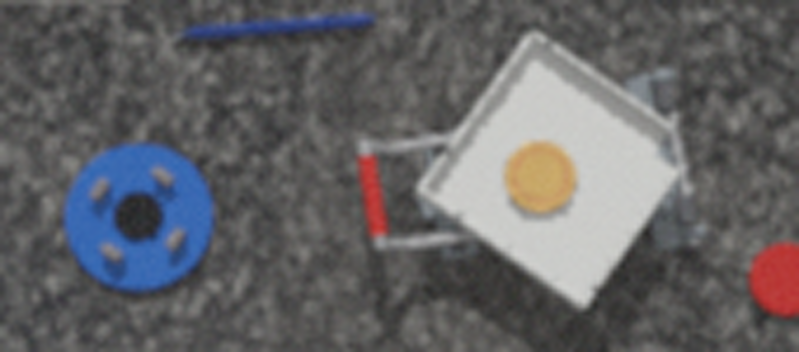

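The crop confirms the brass disc in the tray (crop 540,178), the bar (372,196) and the small seat (138,216), whose stops are turned about 13°. Now I move to a viewing pose over the tray.

Request:
jog_arm:
  deltas:
    - [0,0,0,-28,-27,-2,94]
    - [0,0,0,-28,-27,-2,94]
    - [0,0,0,-28,-27,-2,94]
    - [0,0,0,-28,-27,-2,94]
    - [0,0,0,-28,-27,-2,94]
    - [0,0,0,-28,-27,-2,94]
    - [0,0,0,-28,-27,-2,94]
    - [0,0,0,-28,-27,-2,94]

```text
time: 0.9
tcp_pos: [0.3038, 0.2934, 0.2213]
ee_rot: [[-0.971, 0.239, -0.0], [0.239, 0.971, -0.0], [0.0, -0.0, -1.0]]
contact_force: [0.3, 0.5, 0.6]
width: 0.0939
```

Request:
jog_arm:
  deltas:
    - [0,0,0,-28,-27,-2,94]
    - [0,0,0,-28,-27,-2,94]
    - [0,0,0,-28,-27,-2,94]
    - [0,0,0,-28,-27,-2,94]
    - [0,0,0,-28,-27,-2,94]
    - [0,0,0,-28,-27,-2,94]
    - [0,0,0,-28,-27,-2,94]
    - [0,0,0,-28,-27,-2,94]

```text
time: 1.7
tcp_pos: [0.4696, 0.0301, 0.2373]
ee_rot: [[-0.971, 0.24, -0.0], [0.24, 0.971, 0.0], [0.001, 0.0, -1.0]]
contact_force: [0.4, 0.5, 0.0]
width: 0.094
```

Request:
jog_arm:
  deltas:
    - [0,0,0,-28,-27,-2,94]
    - [0,0,0,-28,-27,-2,94]
    - [0,0,0,-28,-27,-2,94]
    - [0,0,0,-28,-27,-2,94]
    - [0,0,-7.5,0,0,0,94]
    - [0,0,-7.5,0,0,0,94]
    - [0,0,-7.5,0,0,0,28]
    - [0,0,0,0,0,0,28]

```text
time: 2.5
tcp_pos: [0.5518, -0.1002, 0.2449]
ee_rot: [[-0.989, -0.15, -0.001], [-0.15, 0.989, 0.0], [0.001, 0.001, -1.0]]
contact_force: [0.8, 0.2, 1.1]
width: 0.0814
```

```bash
cat >> h.py <<'E'
def wrist():
    s=robot.sense(); c=dict(robot.read_camera("wrist")); H=np.array(c["hand_eye"]); R=np.array(s["ee_rot"])
    c["position"]=R@H[:3,3]+s["tcp_pos"]; c["attitude"]=R@H[:3,:3]; c["s"]=s; return c
E
python3 - <<'E'
from h import *
c=wrist(); np.save("w1.npy",c,allow_pickle=True); s=c["s"]
print(s["time"],s["qpos"],s["tcp_pos"],s["ee_rot"],s["contact_force"],s["width"],c["hand_eye"],c["K"],c["position"])
save(c["frame"],"w1.png")
E
```

```text
2.5 [-3.03717222e-01  2.35832408e-01  1.46347478e+00  7.87357771e-05
  1.44347263e+00 -2.02485509e+00] [ 0.55184618 -0.10019561  0.24486627] [[-9.88720913e-01 -1.49765570e-01 -1.10947044e-03]
 [-1.49766120e-01  9.88721359e-01  4.29567767e-04]
 [ 1.03262266e-03  5.90883717e-04 -9.99999292e-01]] [0.80790953 0.23473577 1.12377083] 0.08144101305639265 [[-1.14764711e-03  9.64206243e-01  2.65150908e-01  7.60640019e-02]
 [ 9.99999341e-01  1.10701619e-03  3.02674537e-04  6.84399962e-04]
 [-1.68567044e-06  2.65151081e-01 -9.64206878e-01 -1.80100112e-01]
 [ 0.00000000e+00  0.00000000e+00  0.00000000e+00  1.00000000e+00]] [[344.06302956   0.         258.63445103]
 [  0.         344.06302956 189.33116794]
 [  0.           0.           1.        ]] [ 0.47673743 -0.11098811  0.42504521]
```

View pics/w1.png

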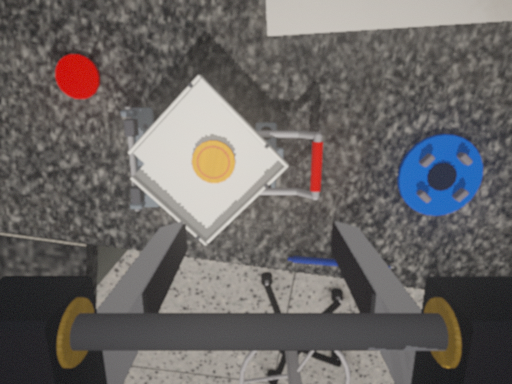

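The wrist view shows the tray at (207,160), weight at (213,161), bar at (317,166) and small seat at (441,175). The red disc at (77,76) is not part of the job. Next I measure these.

```bash
cat > m.py <<'E'
from h import *
def measure(c):
    f=c["frame"]; out={}
    for n,c0,z,box,lo,hi in [("bar",None,.052,(290,345,120,215),(0,120,80),(8,255,255)),("weight",None,.040,(100,330,60,260),(10,90,90),(30,255,255)),("seat",None,.008,(380,511,110,240),(100,120,60),(130,255,255))]:
        for ce,s,m in comps(f,lo,hi,60):
            if box[0]<ce[0]<box[1] and box[2]<ce[1]<box[3]:
                cnt=max(cv2.findContours(m.astype(np.uint8),cv2.RETR_EXTERNAL,cv2.CHAIN_APPROX_NONE)[0],key=len)[:,0]
                P=np.array([onz(c,*p,z)[:2] for p in cnt]).astype(np.float32)
                r=cv2.minAreaRect(P); B=cv2.boxPoints(r); e=cv2.fitEllipse(P)
                print(n,ce.round(1),"rect",np.round(r[0],4),np.round(r[1],4),"ell",np.round(e[0],4),np.round(e[1],4),"edges",np.round([B[1]-B[0],B[2]-B[1]],4).tolist())
    return
E
python3 - <<'E'
from m import *
c=np.load("w1.npy",allow_pickle=True).item(); measure(c)
f=c["frame"]; h=cv2.cvtColor(f,cv2.COLOR_RGB2HSV)
# pad + stops inside seat
sub=f[130:222,392:490]; hs=h[130:222,392:490]
m=((hs[:,:,1]<90)).astype(np.uint8)
n,l,st,ce=cv2.connectedComponentsWithStats(m)
for i in range(1,n):
    if 15<st[i,4]<1500: print("lowsat",(ce[i]+[392,130]).round(1),st[i,4],onz(c,*(ce[i]+[392,130]),.02)[:2].round(4),onz(c,*(ce[i]+[392,130]),.011)[:2].round(4))
for z,p in [(.046,(199,77)),(.046,(288,166)),(.046,(206,244)),(.046,(130,153))]: print("corner",p,onz(c,*p,z).round(4))
save(cv2.resize(f[60:260,100:345],None,fx=3,fy=3,interpolation=cv2.INTER_CUBIC),"w1c.png")
E
```

```text
bar [316.1 166.4] rect [ 0.543  -0.0366] [0.0552 0.0127] ell [ 0.5427 -0.0367] [0.0125 0.074 ] edges [[0.0020000000949949026, -0.012500000186264515], [0.054499998688697815, 0.00860000029206276]]
weight [213.1 161. ] rect [ 0.5562 -0.1512] [0.0477 0.0478] ell [ 0.5561 -0.1511] [0.0471 0.0482] edges [[0.03799999877810478, -0.02889999933540821], [0.02889999933540821, 0.03799999877810478]]
seat [439.1 173.8] rect [0.5389 0.1265] [0.1032 0.1059] ell [0.5387 0.1263] [0.1033 0.1048] edges [[0.015699999406933784, -0.10480000078678131], [0.10209999978542328, 0.015300000086426735]]
lowsat [464.3 158.4] 112 [0.5122 0.1425] [0.513  0.1481]
lowsat [426.7 159.9] 113 [0.5207 0.0986] [0.5216 0.1032]
lowsat [441.5 176.1] 502 [0.5372 0.1218] [0.5386 0.1269]
lowsat [460.2 194.4] 121 [0.5561 0.151 ] [0.5578 0.1569]
lowsat [423.6 195.9] 95 [0.5646 0.1072] [0.5665 0.112 ]
corner (199, 77) [ 0.4679 -0.1753  0.046 ]
corner (288, 166) [ 0.5476 -0.0668  0.046 ]
corner (206, 244) [ 0.6556 -0.1474  0.046 ]
corner (130, 153) [ 0.5592 -0.2427  0.046 ]
```

View pics/w1c.png

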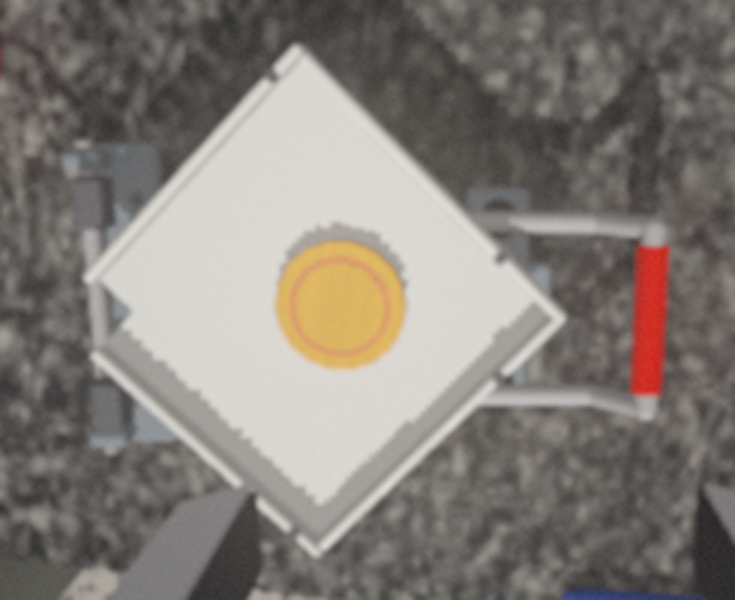

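Tray yaw is about 98.6° from both the bar and the corners, matching the tool's y axis. The bar is at (0.543, -0.037) and the sizes agree with those given. I go above the bar with the fingers at 24 mm.

Request:
jog_arm:
  deltas:
    - [0,0,0,-1,32,10,24]
    - [0,0,0,0,32,30,24]
    - [0,0,0,0,0,40,24]
    - [0,0,0,0,0,40,24]
    - [0,0,0,0,0,30,24]
    - [0,0,0,0,0,0,24]
    - [0,0,0,0,0,0,24]

```text
time: 3.25
tcp_pos: [0.5437, -0.0366, 0.0958]
ee_rot: [[-0.989, -0.149, -0.0], [-0.149, 0.989, 0.0], [0.0, 0.0, -1.0]]
contact_force: [0.8, 0.2, 0.5]
width: 0.0245
```

```bash
cat > arc.py <<'E'
import numpy as np
d=14;L=np.hypot(216,32);a0=np.arctan2(32,216)
def st(t,k): 
    ph=k*t; return np.array([L*np.cos(t+a0)+d*np.sin(ph),16+L*np.sin(t+a0)-d*np.cos(ph)]),ph
def rows(ts,k=.5):
    for a,b in zip(ts[:-1],ts[1:]):
        p,f=st(a,k);q,g=st(b,k);v=q-p
        y=np.array([np.cos(f),np.sin(f)]);z=np.array([np.sin(f),-np.cos(f)])
        print(round(b,3),"ax",round(-np.degrees(g-f),2),"dy",round(v@y,2),"dz",round(v@z,2))
E
python3 - <<'E'
from arc import *
rows(np.linspace(0,.6,25))
from h import *
c=wrist(); np.save("w2.npy",c,allow_pickle=True); print(c["s"]["tcp_pos"],c["s"]["width"],c["s"]["contact_force"])
save(c["frame"],"w2.png")
from m import *
for z in (.052,):
    for ce,s,m in comps(c["frame"],(0,120,80),(8,255,255),60): print(ce,s, onz(c,*ce,z))
E
```

```text
0.025 ax -0.72 dy -0.69 dz -5.39
0.05 ax -0.72 dy -0.76 dz -5.38
0.075 ax -0.72 dy -0.83 dz -5.37
0.1 ax -0.72 dy -0.89 dz -5.35
0.125 ax -0.72 dy -0.96 dz -5.34
0.15 ax -0.72 dy -1.03 dz -5.33
0.175 ax -0.72 dy -1.09 dz -5.31
0.2 ax -0.72 dy -1.16 dz -5.29
0.225 ax -0.72 dy -1.23 dz -5.28
0.25 ax -0.72 dy -1.29 dz -5.26
0.275 ax -0.72 dy -1.36 dz -5.24
0.3 ax -0.72 dy -1.42 dz -5.22
0.325 ax -0.72 dy -1.49 dz -5.2
0.35 ax -0.72 dy -1.55 dz -5.18
0.375 ax -0.72 dy -1.62 dz -5.16
0.4 ax -0.72 dy -1.68 dz -5.13
0.425 ax -0.72 dy -1.75 dz -5.11
0.45 ax -0.72 dy -1.81 dz -5.09
0.475 ax -0.72 dy -1.87 dz -5.06
0.5 ax -0.72 dy -1.94 dz -5.04
0.525 ax -0.72 dy -2.0 dz -5.01
0.55 ax -0.72 dy -2.06 dz -4.98
0.575 ax -0.72 dy -2.12 dz -4.95
0.6 ax -0.72 dy -2.19 dz -4.92
[ 0.54365946 -0.03657836  0.09577402] 0.024540030725411232 [0.83244472 0.21357252 0.51225325]
[258.30514706 206.7       ] [ 250  168   18   79 1360] [ 0.54144355 -0.03652542  0.052     ]
```

View pics/w2.png

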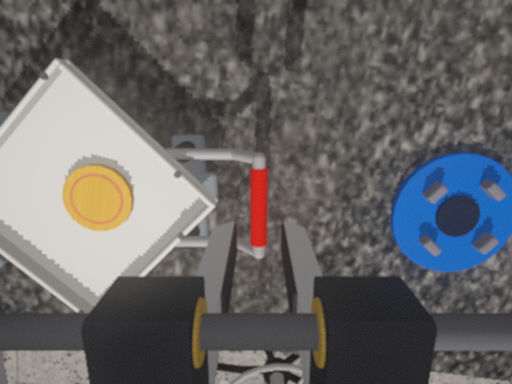

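The fingers straddle the bar, which is at (258,207). I go down, pinch, then raise along the arc.

Request:
jog_arm:
  deltas:
    - [0,0,0,2,0,31,24]
    - [0,0,0,0,0,31,24]
    - [0,0,0,0,0,0,24]
    - [0,0,0,0,0,0,6]
    - [0,0,0,0,0,0,6]
    - [0,0,0,0,0,0,6]
    - [0,0,0,0,0,0,6]
  newtons: 20

```text
time: 4.0
tcp_pos: [0.5435, -0.0368, 0.0357]
ee_rot: [[-0.989, -0.15, 0.005], [-0.15, 0.989, 0.0], [-0.005, -0.001, -1.0]]
contact_force: [-0.5, 1.9, 7.5]
width: 0.0111
```

Request:
jog_arm:
  deltas:
    - [-0.7,0,0,0,-0.7,-5.4,6]
    - [-0.7,0,0,0,-0.8,-5.4,6]
    - [-0.7,0,0,0,-0.8,-5.4,6]
    - [-0.7,0,0,0,-0.9,-5.4,6]
    - [-0.7,0,0,0,-1.0,-5.3,6]
    - [-0.7,0,0,0,-1.0,-5.3,6]

```text
time: 4.6
tcp_pos: [0.5441, -0.0426, 0.0662]
ee_rot: [[-0.989, -0.149, -0.008], [-0.149, 0.986, 0.075], [-0.004, 0.075, -0.997]]
contact_force: [5.1, 2.9, -3.3]
width: 0.0115
```

Request:
jog_arm:
  deltas:
    - [-0.7,0,0,0,-1.1,-5.3,6]
    - [-0.7,0,0,0,-1.2,-5.3,6]
    - [-0.7,0,0,0,-1.2,-5.3,6]
    - [-0.7,0,0,0,-1.3,-5.3,6]
    - [-0.7,0,0,0,-1.4,-5.2,6]
    - [-0.7,0,0,0,-1.4,-5.2,6]

```text
time: 5.2
tcp_pos: [0.5457, -0.0531, 0.0969]
ee_rot: [[-0.989, -0.148, -0.019], [-0.149, 0.978, 0.147], [-0.004, 0.149, -0.989]]
contact_force: [5.1, 3.3, -2.7]
width: 0.0115
```

Request:
jog_arm:
  deltas:
    - [-0.7,0,0,0,-1.5,-5.2,6]
    - [-0.7,0,0,0,-1.6,-5.2,6]
    - [-0.7,0,0,0,-1.6,-5.2,6]
    - [-0.7,0,0,0,-1.7,-5.1,6]
    - [-0.7,0,0,0,-1.8,-5.1,6]
    - [-0.7,0,0,0,-1.8,-5.1,6]
    - [-0.7,0,0,0,-1.9,-5.1,6]
    - [-0.7,0,0,0,-1.9,-5.0,6]

```text
time: 6.0
tcp_pos: [0.5488, -0.0739, 0.1347]
ee_rot: [[-0.989, -0.145, -0.033], [-0.149, 0.959, 0.243], [-0.004, 0.245, -0.97]]
contact_force: [4.7, 3.8, -1.7]
width: 0.0113
```

```bash
python3 - <<'E'
from h import *
c=wrist(); t=robot.read_camera("top"); s=c["s"]; print(s["tcp_pos"],s["width"],s["contact_force"])
f=cv2.resize(c["frame"],(512,384)); g=cv2.resize(t["frame"][140:220,250:357],(512,384),interpolation=cv2.INTER_CUBIC)
save(cv2.resize(np.vstack([f,g]),(448,600)) if 0 else cv2.resize(np.hstack([f,g]),(800,300)),"w3.png")
for ce,st,m in comps(c["frame"],(10,90,90),(30,255,255),200): print(ce,st)
E
```

```text
[ 0.54877098 -0.07392749  0.13467674] 0.01126167125627317 [ 4.65156144  3.80690084 -1.68970641]
[ 13.61181668 211.08227499] [   0  174   34   70 1811]
[227.82435597 333.3676815 ] [224 297  10  71 427]
[289.43468468 333.40315315] [285 297   9  71 444]
```

View pics/w3.png

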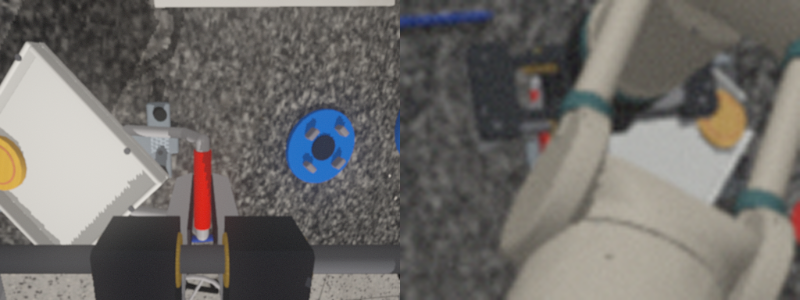

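At 0.5 rad the weight has slid to the hinge corner: it is at about (720,118) in the right panel and at the left image edge in the wrist view. I raise to 0.6, hold, then lower.

Request:
jog_arm:
  deltas:
    - [-0.7,0,0,0,-2.0,-5.0,6]
    - [-0.7,0,0,0,-2.1,-5.0,6]
    - [-0.7,0,0,0,-2.1,-5.0,6]
    - [-0.7,0,0,0,-2.2,-4.9,6]
    - [0,0,0,0,0,0,6]
    - [0,0,0,0,0,0,6]
    - [0,0,0,0,0,0,6]
    - [0,0,0,0,0,0,6]

```text
time: 6.9
tcp_pos: [0.5507, -0.0869, 0.1517]
ee_rot: [[-0.989, -0.144, -0.04], [-0.149, 0.946, 0.289], [-0.004, 0.292, -0.957]]
contact_force: [4.6, 2.7, -1.5]
width: 0.0112
```

```bash
python3 - <<'E'
from h import *
c=wrist(); s=c["s"]; print(s["time"],s["tcp_pos"],s["contact_force"],s["width"],s["qpos"])
# expected weight position in pocket at the tilt implied by bar
H=np.array([.543,-.0366])-0.216*np.array([-.1495,.9888]); print("hinge",H)
R=np.array(s["ee_rot"]); B=s["tcp_pos"]-R[:,2]*.014
ti=np.arctan2(B[2]-.016,(B[:2]-H)@np.array([-.1495,.9888]))-.147; print("tilt",ti)
from arc import *
rows(np.linspace(.6,0,25))
E
```

```text
6.9 [ 0.55067344 -0.08685389  0.15168175] [ 4.64421951  2.69210615 -1.51144257] 0.011224498275307799 [-0.45472362  0.35955287  1.56136912  0.24827891  1.39467124 -2.24098827]
hinge [ 0.575292  -0.2501808]
tilt 0.5996559742271524
0.575 ax 0.72 dy 2.12 dz 4.95
0.55 ax 0.72 dy 2.06 dz 4.98
0.525 ax 0.72 dy 2.0 dz 5.01
0.5 ax 0.72 dy 1.94 dz 5.03
0.475 ax 0.72 dy 1.87 dz 5.06
0.45 ax 0.72 dy 1.81 dz 5.08
0.425 ax 0.72 dy 1.75 dz 5.11
0.4 ax 0.72 dy 1.68 dz 5.13
0.375 ax 0.72 dy 1.62 dz 5.16
0.35 ax 0.72 dy 1.55 dz 5.18
0.325 ax 0.72 dy 1.49 dz 5.2
0.3 ax 0.72 dy 1.42 dz 5.22
0.275 ax 0.72 dy 1.36 dz 5.24
0.25 ax 0.72 dy 1.29 dz 5.26
0.225 ax 0.72 dy 1.23 dz 5.27
0.2 ax 0.72 dy 1.16 dz 5.29
0.175 ax 0.72 dy 1.09 dz 5.31
0.15 ax 0.72 dy 1.03 dz 5.32
0.125 ax 0.72 dy 0.96 dz 5.34
0.1 ax 0.72 dy 0.89 dz 5.35
0.075 ax 0.72 dy 0.83 dz 5.36
0.05 ax 0.72 dy 0.76 dz 5.38
0.025 ax 0.72 dy 0.69 dz 5.39
0.0 ax 0.72 dy 0.62 dz 5.4
```

Request:
jog_arm:
  deltas:
    - [0.7,0,0,0,2.2,4.9,6]
    - [0.7,0,0,0,2.1,5.0,6]
    - [0.7,0,0,0,2.1,5.0,6]
    - [0.7,0,0,0,2.0,5.0,6]
    - [0.7,0,0,0,1.9,5.0,6]
    - [0.7,0,0,0,1.9,5.1,6]
    - [0.7,0,0,0,1.8,5.1,6]
    - [0.7,0,0,0,1.8,5.1,6]

```text
time: 7.75
tcp_pos: [0.5472, -0.0627, 0.1166]
ee_rot: [[-0.989, -0.147, -0.025], [-0.149, 0.97, 0.193], [-0.004, 0.194, -0.981]]
contact_force: [4.7, 3.6, -1.1]
width: 0.0113
```

Request:
jog_arm:
  deltas:
    - [0.7,0,0,0,1.7,5.1,6]
    - [0.7,0,0,0,1.6,5.2,6]
    - [0.7,0,0,0,1.6,5.2,6]
    - [0.7,0,0,0,1.5,5.2,6]
    - [0.7,0,0,0,1.4,5.2,6]
    - [0.7,0,0,0,1.4,5.2,6]
    - [0.7,0,0,0,1.3,5.3,6]
    - [0.7,0,0,0,1.2,5.3,6]

```text
time: 8.55
tcp_pos: [0.5445, -0.0455, 0.0769]
ee_rot: [[-0.989, -0.149, -0.011], [-0.15, 0.984, 0.096], [-0.004, 0.096, -0.995]]
contact_force: [4.2, 1.5, -0.3]
width: 0.0113
```

Request:
jog_arm:
  deltas:
    - [0.7,0,0,0,1.2,5.3,6]
    - [0.7,0,0,0,1.1,5.3,6]
    - [0.7,0,0,0,1.0,5.3,6]
    - [0.7,0,0,0,1.0,5.3,6]
    - [0.7,0,0,0,0.9,5.4,6]
    - [0.7,0,0,0,0.8,5.4,6]
    - [0.4,0,0,0,0.4,2.7,6]
    - [0.3,0,0,0,0.4,2.7,6]

```text
time: 9.35
tcp_pos: [0.5433, -0.0371, 0.0399]
ee_rot: [[-0.989, -0.151, 0.002], [-0.151, 0.989, 0.01], [-0.003, 0.01, -1.0]]
contact_force: [5.4, 0.8, -2.3]
width: 0.0113
```

Request:
jog_arm:
  deltas:
    - [0.4,0,0,0,0.3,2.7,6]
    - [0.3,0,0,0,0.3,2.0,6]
    - [0,0,0,0,0,0.7,6]
    - [0,0,0,0,0,0.5,6]
    - [0,0,0,0,0,0,6]

```text
time: 9.85
tcp_pos: [0.5432, -0.0369, 0.037]
ee_rot: [[-0.989, -0.151, 0.005], [-0.151, 0.989, -0.002], [-0.004, -0.003, -1.0]]
contact_force: [-1.2, -0.1, 16.8]
width: 0.0113
```

The reaction of 17 N says the tray rests on its stand. I release, rise and go over the pocket.

Request:
jog_arm:
  deltas:
    - [0,0,0,0,0,0,24]
    - [0,0,0,0,0,0,24]
    - [0,0,0,0,0,0,24]
    - [0,0,0,0,0,-40,24]
    - [0,0,0,0,0,-40,24]
    - [0,0,0,0,0,-40,90]
    - [0,0,0,0,0,-40,90]
    - [0,0,0,0,0,0,90]

```text
time: 10.65
tcp_pos: [0.5441, -0.0365, 0.1987]
ee_rot: [[-0.989, -0.15, 0.009], [-0.15, 0.989, -0.002], [-0.009, -0.004, -1.0]]
contact_force: [1.4, -0.8, -0.4]
width: 0.0447
```

Request:
jog_arm:
  deltas:
    - [0,0,0,0,-37,0,90]
    - [0,0,0,0,-37,0,90]
    - [0,0,0,0,-37,0,90]
    - [0,0,0,0,-37,0,90]
    - [0,0,0,0,-37,0,90]
    - [0,0,0,0,0,0,90]

```text
time: 11.25
tcp_pos: [0.5685, -0.2229, 0.1911]
ee_rot: [[-0.989, -0.146, -0.003], [-0.146, 0.989, -0.001], [0.003, -0.0, -1.0]]
contact_force: [0.4, 0.1, -0.5]
width: 0.0896
```

```bash
python3 - <<'E'
from h import *
c=wrist(); np.save("w4.npy",c,allow_pickle=True); s=c["s"]; print(s["time"],s["tcp_pos"],s["contact_force"],s["width"],s["qpos"]); print(s["ee_rot"])
f=c["frame"]; save(f,"w4.png")
for ce,st,m in comps(f,(10,90,90),(30,255,255),300):
    cnt=max(cv2.findContours(m.astype(np.uint8),cv2.RETR_EXTERNAL,cv2.CHAIN_APPROX_NONE)[0],key=len)[:,0]
    e=cv2.fitEllipse(np.array([onz(c,*p,.040)[:2] for p in cnt]).astype(np.float32)); print(ce,st,e)
for ce,st,m in comps(f,(0,120,80),(8,255,255),100): print("red",ce,st[4],onz(c,*ce,.052).round(4))
E
```

```text
11.25 [ 0.56853612 -0.22294588  0.19105889] [ 0.36538858  0.07093048 -0.45044903] 0.08962868075452472 [-0.48610156  0.3390404   1.44779051 -0.00238511  1.35721563 -2.20316409]
[[-9.89242462e-01 -1.46248888e-01 -3.25805709e-03]
 [-1.46246655e-01  9.89247734e-01 -9.14768738e-04]
 [ 3.35680950e-03 -4.28448127e-04 -9.99994274e-01]]
[ 7.573 83.125] [   0   52   24   82 1000] ((0.5103929042816162, -0.46263471245765686), (0.01761828176677227, 0.08699920773506165), 79.53392791748047)
[262.13523508 176.18806128] [ 237  152   50   50 1893] ((0.5694095492362976, -0.21880975365638733), (0.04781215637922287, 0.04877011850476265), 68.9621353149414)
[ 33.13420543 219.27228682] [   0  194   73   55 2064] ((0.6468498706817627, -0.4434381425380707), (0.050476010888814926, 0.08083952218294144), 34.76295852661133)
[ 52.76641221 332.98244275] [  37  298   41   70 1310] ((0.7825850248336792, -0.42097195982933044), (0.03827130049467087, 0.09379222244024277), 75.60173034667969)
[464.50570342 333.16273764] [ 440  298   41   70 1315] ((0.7164424061775208, 0.029188018292188644), (0.03813320770859718, 0.0942320004105568), 120.74816131591797)
red [172.44075829  75.61611374] 2110 [ 0.4877 -0.3112  0.052 ]
red [454.01470588 178.8995098 ] 816 [ 0.5423 -0.0379  0.052 ]
```

View pics/w4.png

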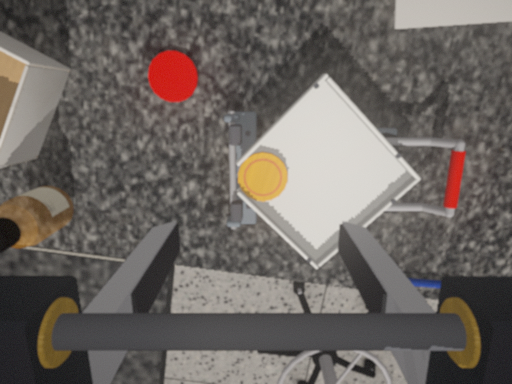

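The weight sits at (262,176), which is (0.5694,-0.2188) and 1.5 mm from the predicted pocket. The bar is back at its lowered place. I go down with 64 mm opening.

Request:
jog_arm:
  deltas:
    - [0,0,0,-2,4,20,64]
    - [0,0,0,0,0,40,64]
    - [0,0,0,0,0,40,64]
    - [0,0,0,0,0,30,64]
    - [0,0,0,0,0,5,64]
    - [0,0,0,0,0,0,64]

```text
time: 11.9
tcp_pos: [0.5694, -0.2129, 0.0575]
ee_rot: [[-0.989, -0.151, -0.003], [-0.151, 0.989, 0.002], [0.003, 0.002, -1.0]]
contact_force: [0.1, -0.3, -0.5]
width: 0.0637
```

```bash
python3 - <<'E'
from h import *
c=wrist(); s=c["s"]; print(s["tcp_pos"],s["width"],s["dq"].round(3))
f=c["frame"]
for ce,st,m in comps(f,(10,90,90),(30,255,255),300):
    cnt=max(cv2.findContours(m.astype(np.uint8),cv2.RETR_EXTERNAL,cv2.CHAIN_APPROX_NONE)[0],key=len)[:,0]
    e=cv2.fitEllipse(np.array([onz(c,*p,.040)[:2] for p in cnt]).astype(np.float32)); print(ce,st,e)
s=robot.sense();print(s["tcp_pos"])
R=np.array(s["ee_rot"]);w=np.array([.5697,-.219,.036]);print(R.T@(w-s["tcp_pos"]))
save(f,"w5.png")
E
```

```text
[ 0.56942201 -0.21288818  0.05750075] 0.06369867117014141 [-0.004 -0.031 -0.053 -0.003  0.006 -0.   ]
[248.34292763 220.75308388] [ 208  182   81   78 4864] ((0.5691712498664856, -0.2186790555715561), (0.04846413806080818, 0.04970458522439003), 78.0665512084961)
[407.67018217 332.87823586] [ 390  297   30   72 1043] ((0.6326674222946167, -0.10307285934686661), (0.017893947660923004, 0.055182747542858124), 113.86465454101562)
[109.45454545 333.00782014] [  98  298   30   70 1023] ((0.6618959307670593, -0.2976568043231964), (0.017673909664154053, 0.054364342242479324), 83.18202209472656)
[ 0.57072396 -0.21372706  0.05904739]
[ 0.001811   -0.005062    0.02304628]
```

View pics/w5.png

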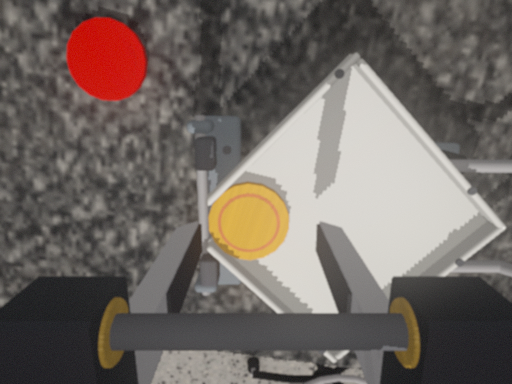

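The weight is at (248,221), 5 mm to the hinge side of the finger middle. I centre on it, lower to 36 mm and close gently.

Request:
jog_arm:
  deltas:
    - [0,0,0,2,-5,0,64]
    - [0,0,0,0,0,10,64]
    - [0,0,0,0,0,8,64]
    - [0,0,0,0,0,2,64]
    - [0,0,0,0,0,0,64]
    - [0,0,0,0,0,0,64]

```text
time: 12.55
tcp_pos: [0.5693, -0.2196, 0.0385]
ee_rot: [[-0.989, -0.15, -0.0], [-0.15, 0.989, 0.0], [-0.0, 0.0, -1.0]]
contact_force: [1.1, -0.2, -0.2]
width: 0.0642
```

Request:
jog_arm:
  deltas:
    - [0,0,0,0,0,2.5,64]
    - [0,0,0,0,0,0,64]
    - [0,0,0,0,0,0,56]
    - [0,0,0,0,0,0,46]
    - [0,0,0,0,0,0,46]
    - [0,0,0,0,0,0,46]
    - [0,0,0,0,0,0,46]
    - [0,0,0,0,0,0,46]
  newtons: 15

```text
time: 13.35
tcp_pos: [0.5692, -0.2192, 0.0361]
ee_rot: [[-0.989, -0.15, -0.0], [-0.15, 0.989, 0.001], [-0.0, 0.001, -1.0]]
contact_force: [-0.1, 2.2, 0.6]
width: 0.0493
```

Request:
jog_arm:
  deltas:
    - [0,0,0,0,0,-2,46]
    - [0,0,0,0,0,-4,46]
    - [0,0,0,0,0,-8,46]
    - [0,0,0,0,0,-15,46]
    - [0,0,0,0,0,-20,46]
    - [0,0,0,0,0,-20,46]
    - [0,0,0,0,0,-10,46]
    - [0,0,0,0,0,0,46]
  newtons: 20

```text
time: 14.15
tcp_pos: [0.5702, -0.2206, 0.1171]
ee_rot: [[-0.989, -0.15, 0.003], [-0.15, 0.989, -0.002], [-0.003, -0.003, -1.0]]
contact_force: [0.4, 1.0, -1.6]
width: 0.0488
```

```bash
python3 - <<'E'
from h import *
c=wrist(); s=c["s"]; print(s["tcp_pos"],s["width"],s["contact_force"],s["qpos"])
f=c["frame"]; save(f,"w6.png")
for ce,st,m in comps(f,(10,90,90),(30,255,255),300): print(ce,st)
# predicted pixel of a disc held with its centre at TCP + 1 mm up
R=np.array(s["ee_rot"]);print(proj(c,s["tcp_pos"]-R[:,2]*.004))
E
```

```text
[ 0.57021014 -0.22056112  0.11708307] 0.04876394607530106 [ 0.4226289   1.02586363 -1.60973638] [-4.82444340e-01  3.86620980e-01  1.56504355e+00 -6.64446659e-04
  1.18596013e+00 -2.20389966e+00]
[258.29726185 236.6728972 ] [ 213  194   92   86 6099]
[ 13.82897384 241.51509054] [  0 212  29  50 497]
[143.3415493  332.85915493] [134 297  24  71 852]
[373.91676301 332.94450867] [360 297  24  71 865]
(np.float64(257.56095403186777), np.float64(237.59273503631889))
```

View pics/w6.png

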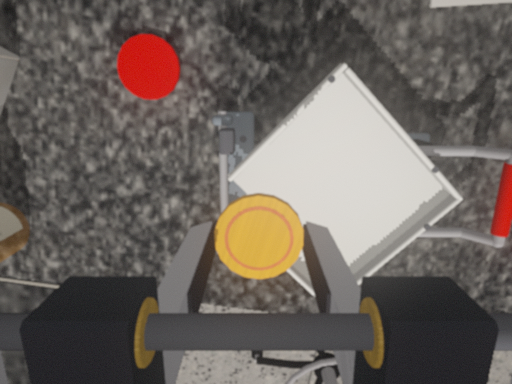

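The weight is held level and centred at (258,237), against a prediction of (258,238). I carry it to about 80 mm short of the seat for an unobstructed measurement.

Request:
jog_arm:
  deltas:
    - [0,0,0,-1,10,-3,46]
    - [0,0,0,-2,20,-3,46]
    - [0,0,0,-2,30,-3,46]
    - [0,0,0,-3,40,-3,46]
    - [0,0,0,-3,45,0,46]
    - [0,0,0,-3,45,0,46]
    - [0,0,-1.2,-3,40,0,46]
    - [0,0,-1.2,-2,25,0,46]

```text
time: 15.0
tcp_pos: [0.5471, 0.0398, 0.1266]
ee_rot: [[-0.981, -0.195, -0.002], [-0.195, 0.981, 0.002], [0.002, 0.002, -1.0]]
contact_force: [-0.1, -0.4, -1.0]
width: 0.0486
```

Request:
jog_arm:
  deltas:
    - [0,0,0,0,15,0,46]
    - [0,0,0,0,0,0,46]
    - [0,0,0,0,0,0,46]
    - [0,0,0,0,0,0,46]

```text
time: 15.4
tcp_pos: [0.5464, 0.049, 0.127]
ee_rot: [[-0.982, -0.19, -0.0], [-0.19, 0.982, -0.001], [0.0, -0.001, -1.0]]
contact_force: [0.3, -0.2, -1.0]
width: 0.0492
```

```bash
cat > seat.py <<'E'
from m import *
c=wrist(); np.save("w7.npy",c,allow_pickle=True); s=c["s"]; print(s["tcp_pos"],s["width"],s["contact_force"]); R=np.array(s["ee_rot"]); print(R.round(4).tolist())
f=c["frame"]; save(f,"w7.png"); h=cv2.cvtColor(f,cv2.COLOR_RGB2HSV)
b=max((x for x in comps(f,(100,120,60),(130,255,255),300) if x[0][1]<300 and x[0][0]<480),key=lambda x:x[1][4])
cnt=max(cv2.findContours(b[2].astype(np.uint8),cv2.RETR_EXTERNAL,cv2.CHAIN_APPROX_NONE)[0],key=len)[:,0]
e=cv2.fitEllipse(np.array([onz(c,*p,.008)[:2] for p in cnt]).astype(np.float32)); print("plate",b[0],b[1],e)
hull=np.zeros(f.shape[:2],np.uint8); cv2.fillConvexPoly(hull,cv2.convexHull(cnt),1)
inner=cv2.erode(hull,np.ones((5,5)))&(h[:,:,1]<100).astype(np.uint8)
n,l,st,ce=cv2.connectedComponentsWithStats(inner)
for i in range(1,n):
    if st[i,4]>30: 
        v=h[:,:,2][l==i].mean(); print("part",ce[i].round(1),st[i].tolist(),v.round(),"z20",onz(c,*ce[i],.02)[:2].round(4),"z11",onz(c,*ce[i],.011)[:2].round(4))
        if v<60 and st[i,4]>200:
            k=max(cv2.findContours((l==i).astype(np.uint8),cv2.RETR_EXTERNAL,cv2.CHAIN_APPROX_NONE)[0],key=len)[:,0]
            print("pad",cv2.fitEllipse(np.array([onz(c,*p,.011)[:2] for p in k]).astype(np.float32)))
E
python3 seat.py
```

```text
[0.54644723 0.04897063 0.12700554] 0.04916933891072136 [ 0.33136514 -0.18380438 -1.03142916]
[[-0.9817, -0.1904, -0.0], [-0.1904, 0.9817, -0.0006], [0.0001, -0.0006, -1.0]]
plate [346.45548923 183.95081754] [ 288  132  115  112 7706] ((0.535229504108429, 0.12856708467006683), (0.09422021359205246, 0.10655923932790756), 151.2004852294922)
part [322.6 167.7] [314, 159, 18, 18, 196] 132.0 z20 [0.5201 0.0998] z11 [0.5216 0.1018]
part [375.1 167.5] [366, 159, 19, 18, 195] 134.0 z20 [0.5116 0.1436] z11 [0.5128 0.147 ]
part [345.4 191. ] [327, 174, 38, 35, 1023] 76.0 z20 [0.5364 0.1241] z11 [0.5385 0.1269]
part [320.  221.5] [306, 208, 27, 30, 315] 134.0 z20 [0.568  0.1091] z11 [0.571  0.1115]
part [370.5 217.2] [362, 208, 19, 19, 208] 126.0 z20 [0.5556 0.1521] z11 [0.5582 0.1558]
```

View pics/w7.png

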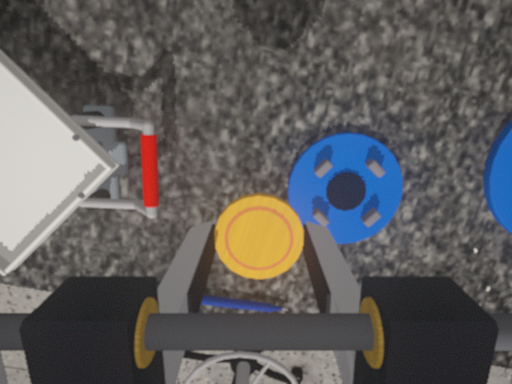

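The pad is at (345,191), giving (0.5385,0.1269), the same as the first measurement. The stops put the seat axes at 10.8°, and the tool y is already 101°. I shift over and lower to just above the stops.

Request:
jog_arm:
  deltas:
    - [0,0,0,-2,18,0,46]
    - [0,0,0,-2,25,0,46]
    - [0,0,0,-2,22,0,46]
    - [0,0,0,-1,13,5,46]
    - [0,0,0,0,0,15,46]
    - [0,0,0,0,0,30,46]
    - [0,0,0,0,0,25,46]
    - [0,0,0,0,0,12,46]

```text
time: 16.25
tcp_pos: [0.5368, 0.1269, 0.0377]
ee_rot: [[-0.982, -0.191, -0.004], [-0.191, 0.982, -0.001], [0.004, -0.0, -1.0]]
contact_force: [-0.5, 0.7, -1.7]
width: 0.0494
```

Request:
jog_arm:
  deltas:
    - [0,0,0,0,0,0,46]
    - [0,0,0,0,0,0,46]
    - [0,0,0,0,0,0,46]

```text
time: 16.55
tcp_pos: [0.5395, 0.1279, 0.0413]
ee_rot: [[-0.982, -0.191, 0.003], [-0.191, 0.982, 0.0], [-0.003, -0.0, -1.0]]
contact_force: [-0.9, 0.1, -1.2]
width: 0.0487
```

```bash
python3 - <<'E'
from h import *
c=wrist(); s=c["s"]; print(s["tcp_pos"],s["width"],s["contact_force"]); R=np.array(s["ee_rot"]); print(R.round(4).tolist())
t=np.array([.5385,.1269,.013]); print("delta",R.T@(t-s["tcp_pos"])*1000)
f=c["frame"]; h=cv2.cvtColor(f,cv2.COLOR_RGB2HSV)
w=max((x for x in comps(f,(10,90,90),(30,255,255),300)),key=lambda x:x[1][4])
k=max(cv2.findContours(w[2].astype(np.uint8),cv2.RETR_EXTERNAL,cv2.CHAIN_APPROX_NONE)[0],key=len)[:,0]
e=cv2.fitEllipse(np.array([onz(c,*p,s["tcp_pos"][2]+.004)[:2] for p in k]).astype(np.float32)); print("weight",e)
save(cv2.resize(f[120:330,120:400],None,fx=2.8,fy=2.8,interpolation=cv2.INTER_CUBIC),"w8.png")
E
```

```text
[0.53953604 0.12787375 0.0413318 ] 0.04868910858920123 [-0.90839568  0.09421546 -1.16313913]
[[-0.9815, -0.1913, 0.0027], [-0.1913, 0.9815, 0.0003], [-0.0027, -0.0002, -1.0]]
delta [ 1.27904967 -0.7511161  28.32864454]
weight ((0.5389050245285034, 0.1283949911594391), (0.049106664955616, 0.04964318498969078), 95.70556640625)
```

View pics/w8.png

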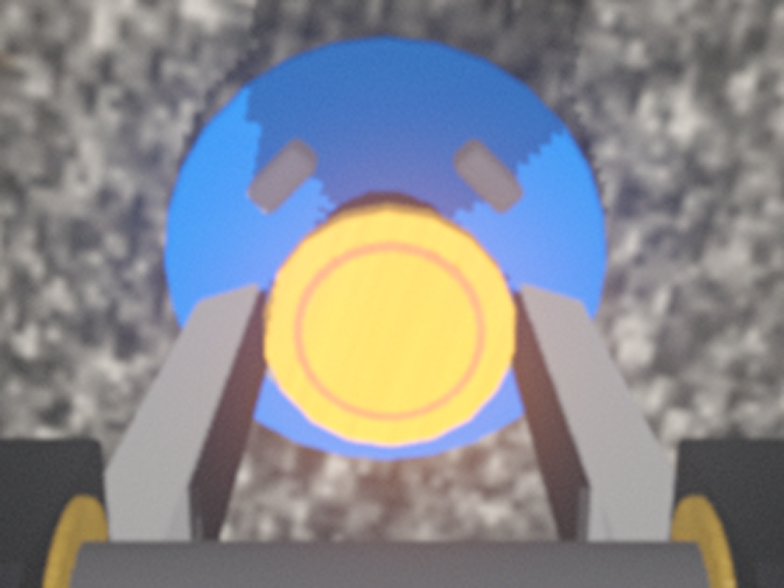

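The grip is symmetric over the seat, with the visible stops at (283,175) and (487,175) and the disc at (390,325). I correct by about 1 mm and lower slowly.

Request:
jog_arm:
  deltas:
    - [0,0,0,1,-1,0,46]
    - [0,0,0,0,0,5,46]
    - [0,0,0,0,0,7,46]
    - [0,0,0,0,0,6,46]
    - [0,0,0,0,0,4,46]
    - [0,0,0,0,0,2,46]
    - [0,0,0,0,0,0,46]
    - [0,0,0,0,0,0,46]

```text
time: 17.4
tcp_pos: [0.5376, 0.1268, 0.0161]
ee_rot: [[-0.981, -0.192, 0.0], [-0.192, 0.981, 0.0], [-0.0, 0.0, -1.0]]
contact_force: [0.9, -0.6, -1.9]
width: 0.0487
```

```bash
python3 - <<'E'
from h import *
s=robot.sense(); R=np.array(s["ee_rot"]); print(s["tcp_pos"],s["contact_force"],s["dq"].round(3),R.T@(np.array([.5385,.1269,.013])-s["tcp_pos"])*1000)
E
```

```text
[0.5375635  0.12683127 0.01606681] [ 0.92155756 -0.59140535 -1.85448309] [ 0.    -0.005 -0.004 -0.002  0.001 -0.001] [-0.9321033  -0.11221268  3.06686317]
```

Request:
jog_arm:
  deltas:
    - [0,0,0,-1,0,1,46]
    - [0,0,0,0,0,1,46]
    - [0,0,0,0,0,0.5,46]
    - [0,0,0,0,0,0,46]
    - [0,0,0,0,0,0,46]

```text
time: 17.9
tcp_pos: [0.5384, 0.127, 0.0136]
ee_rot: [[-0.981, -0.192, 0.0], [-0.192, 0.981, 0.0], [-0.0, 0.0, -1.0]]
contact_force: [0.6, -0.1, -1.2]
width: 0.0489
```

Request:
jog_arm:
  deltas:
    - [0,0,0,0,0,0.5,46]
    - [0,0,0,0,0,0.3,46]
    - [0,0,0,0,0,0,46]
    - [0,0,0,0,0,0,46]

```text
time: 18.3
tcp_pos: [0.5385, 0.127, 0.0131]
ee_rot: [[-0.981, -0.192, 0.0], [-0.192, 0.981, 0.0], [-0.0, 0.0, -1.0]]
contact_force: [-0.7, 0.0, 2.5]
width: 0.0488
```

The force rose from -1.2 to +2.5 N, so the weight is on the pad. I release and retreat.

Request:
jog_arm:
  deltas:
    - [0,0,0,0,0,0,52]
    - [0,0,0,0,0,0,56]
    - [0,0,0,0,0,0,62]
    - [0,0,0,0,0,0,62]
    - [0,0,0,0,0,0,62]
    - [0,0,0,0,0,-10,62]
    - [0,0,0,0,0,-30,62]
    - [0,0,0,0,0,-40,62]

```text
time: 19.1
tcp_pos: [0.5369, 0.1268, 0.0926]
ee_rot: [[-0.981, -0.192, -0.004], [-0.192, 0.981, -0.0], [0.004, 0.0, -1.0]]
contact_force: [-0.5, 0.1, -0.1]
width: 0.0622
```

Request:
jog_arm:
  deltas:
    - [0,0,0,0,-30,-40,62]
    - [0,0,0,0,-40,0,62]
    - [0,0,0,0,-20,0,62]
    - [0,0,0,0,0,0,62]
    - [0,0,0,0,0,0,62]
    - [0,0,0,0,0,0,62]

```text
time: 19.7
tcp_pos: [0.5552, 0.0396, 0.1328]
ee_rot: [[-0.981, -0.192, -0.001], [-0.192, 0.981, 0.001], [0.0, 0.001, -1.0]]
contact_force: [-0.5, 0.2, -0.0]
width: 0.0622
```

```bash
python3 - <<'E'
from h import *
c=wrist(); s=c["s"]; print(s["time"],s["tcp_pos"],s["width"],s["contact_force"])
f=c["frame"]
for ce,st,m in comps(f,(10,90,90),(30,255,255),300):
    k=max(cv2.findContours(m.astype(np.uint8),cv2.RETR_EXTERNAL,cv2.CHAIN_APPROX_NONE)[0],key=len)[:,0]
    e=cv2.fitEllipse(np.array([onz(c,*p,.017)[:2] for p in k]).astype(np.float32)); print("weight",ce.round(1),e)
for ce,st,m in comps(f,(100,120,60),(130,255,255),2000): print("blue",ce,st)
for ce,st,m in comps(f,(0,120,80),(8,255,255),100): print("red",ce,st[4],onz(c,*ce,.052).round(4))
save(f,"w9.png")
E
```

```text
19.7 [0.55523282 0.03959815 0.13278913] 0.06216150065671614 [-0.46828185  0.1917996  -0.0208683 ]
weight [358.5 183.6] ((0.5386646389961243, 0.1274295449256897), (0.04811419919133186, 0.04973889887332916), 156.1361083984375)
weight [114.  333.2] ((0.73593670129776, -0.07029807567596436), (0.025775527581572533, 0.08204033225774765), 86.20122528076172)
weight [403.2 333.2] ((0.6814802885055542, 0.21052299439907074), (0.02608509361743927, 0.08260759711265564), 115.62975311279297)
blue [353.96848368 175.42193279] [ 299  124  114  111 6219]
red [164.80453752 159.47382199] 1146 [ 0.5413 -0.0359  0.052 ]
```

The picture limit is reached, so the last check is numeric: the top view before against now. Then I hand in.

```bash
python3 - <<'E'
from h import *
a=np.load("top.npy",allow_pickle=True).item(); b=robot.read_camera("top")
for ce,st,m in comps(b["frame"],(10,90,80),(30,255,255),60):
    if 150<ce[0]<345 and 140<ce[1]<215: print("top weight",ce,st[4],onz(b,*ce,.017).round(4))
D=cv2.absdiff(a["frame"],b["frame"]).max(2)>60
n,l,st,ce=cv2.connectedComponentsWithStats(cv2.morphologyEx(D.astype(np.uint8),cv2.MORPH_OPEN,np.ones((3,3))))
print([(ce[i].round().tolist(),int(st[i,4])) for i in range(1,n) if st[i,4]>15])
c=wrist(); h=cv2.cvtColor(c["frame"],cv2.COLOR_RGB2HSV)[115:245,290:425]
n,l,st,ce=cv2.connectedComponentsWithStats(((h[:,:,1]<100)&(h[:,:,2]>100)).astype(np.uint8))
for i in range(1,n):
    p=ce[i]+[290,115]; P=onz(c,*p,.02)[:2]
    if 60<st[i,4]<500: print("stop?",p.round(1),st[i,4],P.round(4),np.linalg.norm(P-[.5387,.1272]).round(4))
print(robot.sense()["time"]); print(robot.hand_in())
E
```

```text
top weight [223.92405063 185.36708861] 158 [0.5375 0.1277 0.017 ]
[([268.0, 129.0], 103), ([206.0, 167.0], 271), ([259.0, 169.0], 275), ([224.0, 181.0], 359), ([309.0, 178.0], 169), ([197.0, 205.0], 213), ([257.0, 206.0], 201), ([213.0, 243.0], 2874), ([253.0, 246.0], 150), ([223.0, 300.0], 31), ([194.0, 345.0], 6443), ([104.0, 350.0], 5121), ([265.0, 326.0], 183), ([21.0, 333.0], 100), ([31.0, 331.0], 30), ([261.0, 347.0], 153), ([289.0, 346.0], 41), ([297.0, 362.0], 55), ([247.0, 372.0], 303), ([15.0, 380.0], 240)]
stop? [295.7 119.5] 92 [0.4942 0.0599] 0.0807
stop? [312.3 118.1] 91 [0.4903 0.0733] 0.0724
stop? [300.6 146.9] 106 [0.5157 0.0691] 0.0625
stop? [331.5 208.2] 166 [0.5642 0.1086] 0.0316
stop? [299.7 230.5] 386 [0.5906 0.0854] 0.0666
stop? [333.  234.3] 475 [0.5883 0.1161] 0.0508
19.85
the job is handed in; nothing more can be done
None
```

The brass weight is in the smaller blue seat, and I handed the job in at 19.9 s of the 64 s allowed. I raised the tray by its grip bar to 0.60 rad and the weight slid into the open corner untouched. I then lowered the tray fully, picked the weight up there at 15 to 20 N, and set it down gently between the stops (about 2.5 N reaction).

**Agreed:**
- **Centring:** the wrist camera puts the weight about 0.5 mm from the measured seat centre, and the top camera about 1.3 mm. Both are inside the 3 mm clearance to the stops.
- **Flatness:** its outline measured 48 × 50 mm, consistent with lying flat.
- **Tray:** the bar is back at its lowered position.
- **Clear of the work:** the gripper was open and clear at hand-in, about 0.13 m above the bench with almost no force on it.

**Failed or unclear:**
- **Final picture:** I could not view it because the 12-picture limit was reached, so the last checks are numbers only.
- **Stops:** of the four, only one was picked out cleanly by the colour mask in that last check.
- **Other objects:** the before-and-after top view shows changes where the arm stands, where the weight left the tray and at the seat. I did not check the changes one by one. The arm itself hides part of that view, so I did not confirm every bystander separately.

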